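# Check a drawer-divider frame for square by its diagonals

### The arm

A 7-joint arm with a two-finger parallel gripper is mounted at the origin on a cart in front of the work surface, level with it; the furniture and walls round the work are solid. World frame = base frame: x ahead of the robot, y to its left, z up, the work surface at z = 0. Lengths are in m, angles in rad, forces in N, time in s.
With the tool pointing down it reaches from about 0.4 to 0.85 m from the base axis. Payload 4.4 kg.
Tool frame: the origin (TCP) lies midway between the tips of the shut fingers; the grasp point (between the pads) lies 19 mm behind it; z points along the fingers, y is the direction in which the jaws open and shut (so a half turn about z gives the same grasp; the last joint's range is limited). The gripper opens to 94 mm and grips with 3 to 60 N. Pads are 16 mm wide; open, the fingers measure 119 mm over their backs; the gripper's body (75 mm by 177 mm) begins 78 mm behind the grasp point.
Start: joints at [-1.367, 0.628, 0.038, 1.517, -0.027, 0.996, -0.02], TCP at [0.173, 0.627, 0.182] pointing down, gripper open.
Joint ranges: [-3.06, 3.06], [-0.37, 2.12], [-1.25, 1.32], [0.18, 2.47], [-1.1, 4.24], [0.23, 1.98], [-2.94, 2.94]. Speed limits (rad/s): [2.57, 2.57, 3.14, 3.14, 3.14, 3.14, 3.14].

### API

Orientations are given as a unit quaternion [x, y, z, w].
In Python, from bench import manip gives the robot as it stands.
- The arm moves only by the tool step_arm, never from a script. Its argument "motion" is a list of rows, each a list of 4 numbers: the shift along the world's x, y, z in mm, then the turn about the world's z in degrees. In form: [[dx, dy, dz, turn], ...]. A call has 1 to 20 rows; each row is the pose to reach, as a shift and turn from the pose commanded when the call began; what a row does not reach only later rows make up. A row lasts 1/10 s, in which the tool goes at most 50 mm and 8.59 degrees, less where a joint would pass 70% of its speed; a pose out of reach is approached as far as the arm can. A call with a gripper value outside its range is refused whole. "fingers" is the gripper command: -1 is shut, 1 is fully open, values between are in proportion, set as the call begins (left out, the last holds). The fingers move at their own pace and stop on an object; "grip_force" is the grip in N (left out, the last holds). Time passes only in rows, so rows that repeat a pose let the fingers close. It gives the time, the measured TCP pose, the force and the opening at its end, in the units of the state.
- manip.get_state(): the state, without advancing time (a new reading comes with each control period).
- manip.snapshot(name): name is "scene" or "top"; returns a dict with "img" (420x560x3 uint8, red, green, blue), "z_map" (420x560 float32, m along the optical axis (not along the pixel's ray), 0 where there is no reading), "fx", "fy", "cx", "cy" (pixels), "dist" ([k1, k2, p1, p2, k3] as OpenCV has them; the pictures are not rectified), "xyz" and "attitude" of the camera in the world. Camera axes: x right, y down, z forward; pixel columns grow to the right and rows downward; lengths in m; the calibration is good to about 2 mm. A picture is of the moment at which its call begins.
- manip.close_job(): hands the job in, once; it reports no verdict.
The state is a dict: "t": time; "joint_pos": joint angles; "joint_velocities": joint speeds; "joint_torque": joint torques, N m; "eef_pos": TCP position; "eef_rot": TCP orientation; "contact_force": force on the tool from outside, world axes, zero at the start; "moment": the same for the moment, N m; "finger_gap": finger opening in m.
Only numpy, scipy, OpenCV 4.12 (cv2) and the standard library are available. Lean on these libraries where they do the work, as an engineer would, in place of code of your own. Each camera call takes 0.05 s, during which the arm holds its last target. There are 200 camera calls.

### The job

Check the wooden drawer frame on the worktop for square with the slide rule: hook the rule over the red-dotted corner and draw its slide out gently until the tip bears snugly in the opposite inside corner, then measure the other diagonal the same way from the yellow-dotted corner. Finally leave the rule hooked and drawn out snug in whichever diagonal is the longer (either one if they agree within about 4 mm). Do not force the rule against the frame or bump the frame with the gripper, and leave the things around it where they are.

Things in the scene. Friction and masses are not known exactly. Their poses are not given: they have to be found in the camera images.
- divider_frame: Pale wooden frame fixed to the worktop, 4 rails 14 mm thick, 20 mm high. Origin on the worktop amid the frame as if square; x from near to far rail, y left. Rail centre lines 184 mm wide (y), 164 deep (x); inside 170 x 150 if square. Near rail fixed, true corners. Side rails pivot at its ends, both lean the same way by an unknown angle up to 5 deg left or right; the far rail stays parallel.
- red_corner (a point): Outermost corner of the near rail at its left end (frame x -89, y +99 mm), 20 mm above the worktop, marked by a red dot 11 mm across. Its diagonal runs to the far right inside corner. Rails are stiff and do not yield to gentle forces.
- yellow_corner (a point): Outermost corner of the near rail at its right end (frame x -89, y -99 mm), 20 mm above the worktop, marked by a yellow dot 11 mm across. Its diagonal runs to the far left inside corner.
- slide_rule: Slide rule, 0.13 kg: wooden stick 22 mm wide, aluminium hook end, slide with blue knob on top. Origin at the hook's apex, at the legs' undersides; x from hook to tip, z up. The legs reach 18.5 mm below the stick; the stick rests on the rail tops, the origin then 1.5 mm above the worktop. Starts standing on its legs on the worktop.
- hook (a point): Apex of the hook's V-shaped lip (opens 104 deg to the tip, arms 19 mm), which goes outside a frame corner; 18.5 mm above the rule's origin. 34.5 mm ahead of it a round pin, 8 mm across, goes inside the corner: about 9 mm of play along x, as a corner is 20 mm through. Polished, slippery; drawn tight, the apex meets the outermost corner.
- tip (a point): Bottom centre of the tip, a polished round pin 8 mm across pointing down at the slide's end, on the rule's axis, (205 mm + slide reading) ahead of the rule's origin. Touching both rails of an inside corner, its centre is 5.7 mm from that corner.
- knob (a point): Centre of the blue knob, a block 24 x 24 x 32 mm (tall) square to the rule, fixed to the slide 110 mm behind the tip, centre 48.5 mm above the legs' undersides (knob spans 32.5 to 64.5 mm). The slide's bar, 13 mm wide, lies right under it and runs both ways. The whole rule can be carried by it.
- rule_slide (a joint): Slide extension in m: 0 fully in, 0.070 fully out; about 3 N of friction, stays where left. Pulling the knob away from the hooked corner draws the hook tight, then extends the slide; pushing it back sets the inner pin on the corner and shortens it. Both diagonals read 0.036 in a square frame; else one more, one less by as much (up to 0.011).
- sauce_bottle: sauce bottle with green nozzle, 66 mm across, 160 mm tall; origin at the centre of its underside. A bystander to be left alone.
- spice_jar: glass jar with dark lid, 48 mm across, 70 mm tall; origin at the centre of its underside. A bystander to be left alone.
- blue_cup: white cup with blue pattern, 65 mm across, 78 mm tall; origin at the centre of its underside. A bystander to be left alone.

How it is judged:
On the way, in this order (a step that is already met when the one before it is completed fails the run):
1. the rule is hooked on the red corner and its tip bears in the opposite inside corner (horizontal distance between hook and red_corner below 0.005 m and horizontal distance between tip and far_right_inside below 0.009 m and angle between slide_rule's own z axis and vertical below 0.06 rad and height (world z) of tip below 0.012 m and contact force between rule_slide and divider_frame above 2.5 N), for 0.2 s.
2. the rule is hooked on the yellow corner and its tip bears in the opposite inside corner (horizontal distance between hook and yellow_corner below 0.005 m and horizontal distance between tip and far_left_inside below 0.009 m and angle between slide_rule's own z axis and vertical below 0.06 rad and height (world z) of tip below 0.012 m and contact force between rule_slide and divider_frame above 2.5 N), for 0.2 s.
At the end, for the whole second after the job is handed in: The rule lies released and at rest in the longer diagonal (either, if they differ by under 4 mm): hook apex within 5 mm of the red or yellow corner, tip pin centre within 9 mm of the opposite inside corner and down inside the frame, slide reading above 0.0335 (((horizontal distance between hook and red_corner below 0.005 m and horizontal distance between tip and far_right_inside below 0.009 m and angle between slide_rule's own z axis and vertical below 0.06 rad and height (world z) of tip below 0.012 m) or (horizontal distance between hook and yellow_corner below 0.005 m and horizontal distance between tip and far_left_inside below 0.009 m and angle between slide_rule's own z axis and vertical below 0.06 rad and height (world z) of tip below 0.012 m)) and value of joint rule_slide above 0.0335 m and linear speed of slide_rule below 0.01 m/s); the robot touches nothing.
It fails at once if the rule is forced against the frame with more than 25 N (contact force between slide_rule and divider_frame above 25 N).
It fails at once if the robot bumps the frame itself with more than 5 N (contact force between any of the fingers, the arm and divider_frame above 5 N).
It fails at once if a bystander is shifted by more than 20 mm (distance of any of sauce_bottle, spice_jar, blue_cup from where it was at the start of the episode above 0.02 m).
It also fails if it takes over 72 s, if anything falls off the work surface, if the arm or the gripper's body presses on something with over 40 N, if the wrist force passes 120 N, or if a joint passes its speed limit or range.

## Working session

There is one attempt and no reset: what is moved stays moved. The work goes in short steps, Python scripts to look and compute and a tool call to move; the robot and the scene stay as the last step left them, time stands still between calls to the robot, and variables do not carry over. Pictures are saved under pics/ and viewed, about 8 in all and at most 12, crops included, and the job is handed in when it is done.

Besides the shell and the picture viewer there is one more tool, called after "Call:" as name([rows], argument=value, ...), one row to a line, values as JSON. step_arm: Moves the arm, as the interface text tells. Its arguments: {"type":"object","properties":{"motion":{"type":"array","items":{"type":"array","items":{"type":"number"}}},"fingers":{"type":"number"},"grip_force":{"type":"number"}},"required":["motion"]}

```bash
mkdir -p pics; cat > h.py <<'E'
import numpy as np, cv2
from scipy.spatial.transform import Rotation as R
from bench import manip
def snap(n):
    s=manip.snapshot(n); s["K"]=np.array([[s["fx"],0,s["cx"]],[0,s["fy"],s["cy"]],[0,0,1]]); 
    a=np.array(s["attitude"]); s["R"]=R.from_quat(a).as_matrix() if a.size==4 else a.reshape(3,3); return s
def ray(s,px): 
    p=cv2.undistortPoints(np.array(px,float).reshape(-1,1,2),s["K"],np.array(s["dist"])).reshape(-1,2)
    return np.c_[p,np.ones(len(p))]@s["R"].T
def onz(s,px,z):
    d=ray(s,px); o=np.array(s["xyz"]); z=np.broadcast_to(z,len(d)); return o+d*((z-o[2])/d[:,2])[:,None]
def proj(s,P):
    Rm=s["R"].T; t=-Rm@np.array(s["xyz"]); return cv2.projectPoints(np.array(P,float).reshape(-1,1,3),cv2.Rodrigues(Rm)[0],t,s["K"],np.array(s["dist"]))[0].reshape(-1,2)
def save(n,im,box=None,k=1):
    if box: im=im[box[1]:box[3],box[0]:box[2]]
    cv2.imwrite("pics/"+n+".png",cv2.resize(im[:,:,::-1],None,fx=k,fy=k,interpolation=cv2.INTER_CUBIC))
E
python3 - <<'E'
from h import *
s=snap("top");save("top0",s["img"],k=1.4)
print(s["xyz"],s["attitude"],s["fx"],manip.get_state())
s=snap("scene");save("scene0",s["img"]);print(s["xyz"],s["attitude"])
E
```

```text
[ 0.44390601 -0.21310488  1.06532625] [-0.70384781  0.70898221 -0.02795391  0.0340744 ] 392.71172181463385 {'t': 0.05, 'joint_pos': array([-1.36680233,  0.62928753,  0.03841516,  1.51833801, -0.0269576 ,
        0.99629847, -0.02003281]), 'joint_velocities': array([ 3.37656246e-04,  9.80794882e-05, -6.70901077e-04, -6.14326565e-04,
       -5.61852637e-04, -2.23258339e-04,  1.50153597e-04]), 'joint_torque': array([ 3.21719381e-03, -5.51299739e+01,  1.14938691e+00, -1.87337261e+01,
       -5.20945899e-02,  1.89300533e-02,  3.62516801e-05]), 'eef_pos': array([0.17303147, 0.62582739, 0.18070125]), 'eef_rot': array([ 1.34481937e-01,  9.90915630e-01, -9.01291160e-04, -1.02070008e-04]), 'contact_force': array([ 1.26100309, -1.12452166,  0.37758163]), 'moment': array([ 0.01754669, -0.00347123, -0.05216361]), 'finger_gap': 0.09428814320004555}
[-0.10571857 -0.50955921  0.51341947] [ 0.72862435 -0.47307547  0.26915943 -0.41576358]
```

View pics/top0.png

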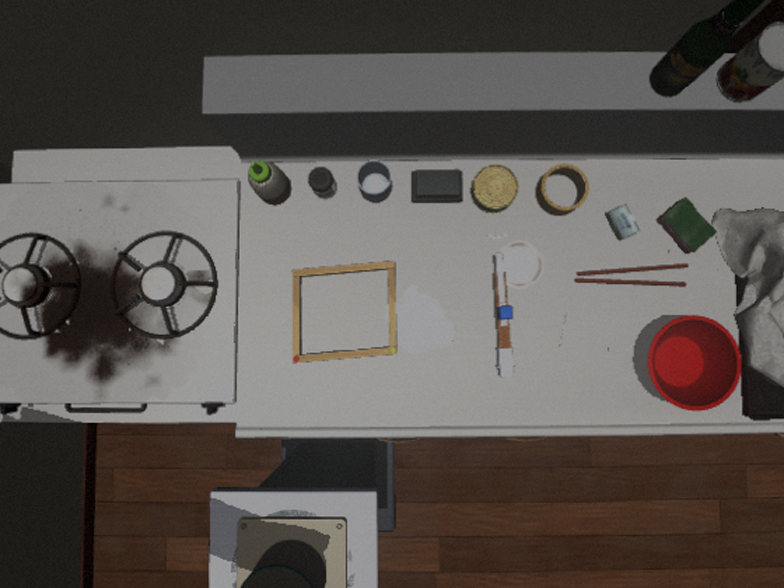

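View pics/scene0.png

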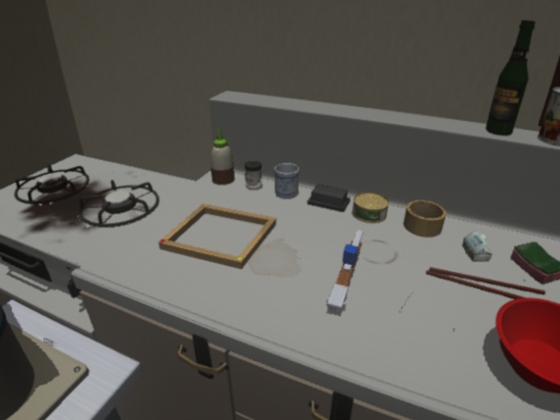

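Top view: the frame has its red dot at (296,358) and yellow dot at (392,351) in the 1.4x picture. The rule's hook is near (505,370), its knob at (505,312) and its tip at the far end near (497,258). Next I'll enlarge the frame and the rule.

```bash
python3 - <<'E'
from h import *
s=snap("top");im=s["img"]
a=im[180:265,200:290];b=im[175:275,335:385]
A=cv2.resize(a,None,fx=5,fy=5,interpolation=cv2.INTER_CUBIC);B=cv2.resize(b,None,fx=5,fy=5,interpolation=cv2.INTER_CUBIC)
c=np.zeros((500,720,3),np.uint8);c[:425,:450]=A;c[:500,460:710]=B
save("crop1",c)
h=cv2.cvtColor(im,cv2.COLOR_RGB2HSV)
bl=(abs(h[...,0].astype(int)-112)<12)&(h[...,1]>150)&(h[...,2]>80); bl[:,:340]=0;bl[:,380:]=0
y,x=np.nonzero(bl); print("knob px",x.mean(),y.mean(),len(x)); print(onz(s,[[x.mean(),y.mean()]],.0645), s["z_map"][int(y.mean()),int(x.mean())])
for n,p in dict(red=(296/1.4,358/1.4),yel=(392/1.4,351/1.4)).items(): print(n,onz(s,[p],.02))
E
```

```text
knob px 361.04477611940297 222.8955223880597 67
[[ 0.48373765 -0.40019156  0.0645    ]] 0.99869716
red [[ 0.40140446 -0.01061165  0.02      ]]
yel [[ 0.41351359 -0.19247804  0.02      ]]
```

View pics/crop1.png

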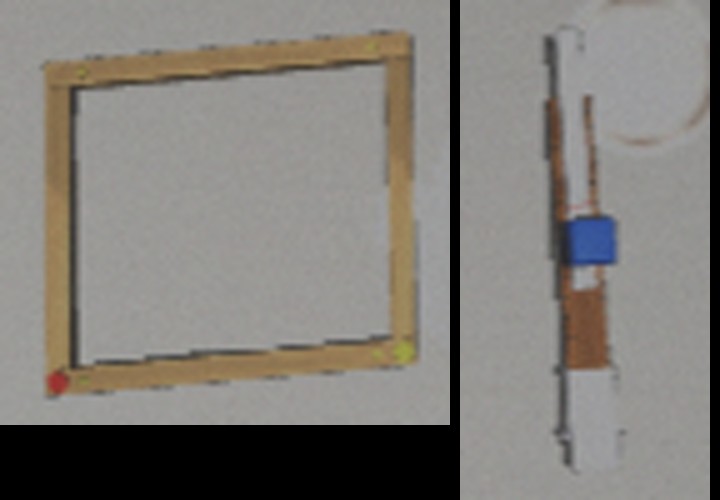

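The crop shows the frame's outer corners at about (48,395), (413,362), (411,33) and (46,65). The rule runs from its hook at (594,465) to its tip at (568,30), with the knob at (592,241). I'll fit a frame model and get the rule's yaw.

```bash
cat > fit.py <<'E'
from h import *
from scipy.optimize import minimize
def corners(q):
    x,y,yaw,l=q; c,s_=np.cos(yaw),np.sin(yaw)
    # x along near->far ; lean l>0 : far rail shifts to +y (left)
    def f(px,py): # px relative to near rail pivots at x=-82
        return None
    L=164; e=np.array([-np.sin(0),0])
    side=np.array([np.cos(l),np.sin(l)]); n=np.array([-np.sin(l),np.cos(l)])
    far=np.array([-82,0])+L*side   # centre of far rail
    def pt(rx,sy,d): # rail x line, side sign, d outward offset
        # point on side rail line offset d, at frame x=rx
        base=np.array([-82,sy*92])+n*sy*d; t=(rx-base[0])/side[0]; return base+t*side
    o=[(-89,99),pt(far[0]+7,1,7),pt(far[0]+7,-1,7),(-89,-99)]
    i=[pt(-75,1,-7),pt(far[0]-7,1,-7),pt(far[0]-7,-1,-7),pt(-75,-1,-7)]
    Rm=np.array([[c,-s_],[s_,c]]); W=lambda P:np.array(P)/1000@Rm.T+[x,y]
    return W(o),W(i)
def fitframe(s,q0):
    im=cv2.cvtColor(s["img"],cv2.COLOR_RGB2LAB).astype(float); b=np.clip((im[...,2]-132)/16,0,1)
    x0,y0,x1,y1=195,175,295,270; T=b[y0:y1,x0:x1]; k=8
    def ren(q,z=.02):
        o,i=corners(q); m=np.zeros(((y1-y0)*k,(x1-x0)*k),np.uint8)
        for P,v in((o,255),(i,0)):
            p=(proj(s,np.c_[P,np.full(4,z)])-[x0,y0]+.5)*k-.5; cv2.fillPoly(m,[np.round(p*16).astype(np.int32)],v,shift=4)
        return cv2.resize(m,None,fx=1/k,fy=1/k,interpolation=cv2.INTER_AREA)/255.
    sc=np.array([.005,.005,.03,.03])
    best=min((minimize(lambda u:((cv2.GaussianBlur(ren(q0+u*sc),(0,0),.7)-T)**2).sum(),np.zeros(4),method="Nelder-Mead",options=dict(initial_simplex=a*np.r_[np.zeros((1,4)),np.eye(4)]-.3,maxiter=400)) for a in(1,-1,.4)),key=lambda r:r.fun)
    return q0+best.x*sc,best.fun,T.sum()
E
python3 - <<'E'
from fit import *
s=snap("top")
C=lambda P,ox,oy:[((u-ox+.5)/5-.5+(200 if ox==0 else 335),(v+.5)/5-.5+oy) for u,v in P]
m=onz(s,C([(48,395),(413,362),(411,33),(46,65),(78,368),(388,340),(386,62),(76,87)],0,180),.02);print(m[:,:2].round(4))
yaw=np.arctan2(*( (m[0]-m[1])[[0,1]]))  # left direction
d=m[0]-m[1]; yaw=np.arctan2(-d[0],d[1]); c=m[:4,:2].mean(0);print(yaw)
q,f,t=fitframe(s,np.array([c[0],c[1],yaw,0.]));print(q,np.degrees(q[2:]),f,t)
o,i=corners(q);print(o.round(4),i.round(4)); print(np.linalg.norm(o[0]-i[2]),np.linalg.norm(o[3]-i[1]))
print(proj(s,np.c_[o,np.full(4,.02)])*5-[998,898])
r=onz(s,C([(594,420),(586.5,330),(575.5,150),(568,32),(594.5,470),(592,241)],460,175),[.03,.03,.0325,.025,.03,.0645]);print(r.round(4))
d=r[3]-r[0];print("rule yaw",np.degrees(np.arctan2(d[1],d[0])))
E
```

```text
[[ 0.3938 -0.0047]
 [ 0.4101 -0.1983]
 [ 0.5855 -0.1983]
 [ 0.5699 -0.002 ]
 [ 0.408  -0.0206]
 [ 0.4218 -0.1851]
 [ 0.57   -0.1848]
 [ 0.5578 -0.0183]]
0.08379796491342763
[ 0.48975381 -0.09441047  0.08158859 -0.07212289] [ 4.67468174 -4.13233729] 49.805037849965046 1299.25
[[ 0.393  -0.003 ]
 [ 0.571  -0.0008]
 [ 0.5871 -0.1982]
 [ 0.4091 -0.2003]] [[ 0.4081 -0.0163]
 [ 0.5581 -0.0149]
 [ 0.5719 -0.1843]
 [ 0.422  -0.1857]]
0.2547470356305803 0.2378468505328179
[[ 44.69568634 396.64188456]
 [ 43.704917    62.95840312]
 [410.66046654  30.11721134]
 [416.89798373 363.82762538]]
[[ 0.3917 -0.4054  0.03  ]
 [ 0.4387 -0.4026  0.03  ]
 [ 0.5333 -0.3985  0.0325]
 [ 0.5973 -0.3973  0.025 ]
 [ 0.3658 -0.4051  0.03  ]
 [ 0.484  -0.4001  0.0645]]
rule yaw 2.260760404623214
```

Call:
step_arm([
  [28,-33,20,-8],
  [55,-65,40,-16],
  [83,-98,60,-24],
  [111,-131,70,-32],
  [138,-163,70,-40],
  [166,-196,70,-48],
  [194,-229,70,-56],
  [222,-262,70,-64],
  [249,-294,70,-72],
  [277,-327,70,-80],
  [283,-370,70,-88],
  [290,-415,70,-96],
  [296,-460,70,-104],
  [302,-500,70,-112],
  [308,-545,70,-120],
  [315,-590,70,-128],
  [320,-635,70,-136],
  [327,-677,70,-144],
  [327,-720,70,-152],
  [325,-760,70,-160],
], fingers=0.2, grip_force=30)

```text
t: 2.2
eef_pos: [0.4982, -0.1353, 0.2516]
eef_rot: [0.999, 0.037, 0.0, 0.0]
contact_force: [-0.0, -0.4, 0.1]
finger_gap: 0.0566
```

```bash
python3 - <<'E'
from h import *
s=manip.get_state();print(s)
R_=R.from_quat(s["eef_rot"]).as_matrix();print(np.degrees(np.arctan2(R_[1,1],R_[0,1])))
s=snap("scene");save("sc1",s["img"],(250,200,430,340),4)
E
```

```text
{'t': 2.2, 'joint_pos': array([-0.37505242,  0.4750557 ,  0.87985576,  1.80722679, -0.41679196,
        1.05637826, -0.83627297]), 'joint_velocities': array([ 0.65157509,  0.23318408,  0.33058846, -0.16589906, -0.28381842,
        0.1627113 , -0.35913515]), 'joint_torque': array([ -2.95210607, -39.3299818 ,   7.58374393, -16.99657917,
         0.32389822,  -0.12175839,   0.41810922]), 'eef_pos': array([ 0.49822062, -0.13533866,  0.25158816]), 'eef_rot': array([9.99324115e-01, 3.67596029e-02, 1.72497799e-04, 1.20010178e-04]), 'contact_force': array([-0.00820623, -0.37941958,  0.13448818]), 'moment': array([-0.01814917,  0.09617151,  0.05290795]), 'finger_gap': 0.05659944530873714}
-85.78671289177315
```

View pics/sc1.png

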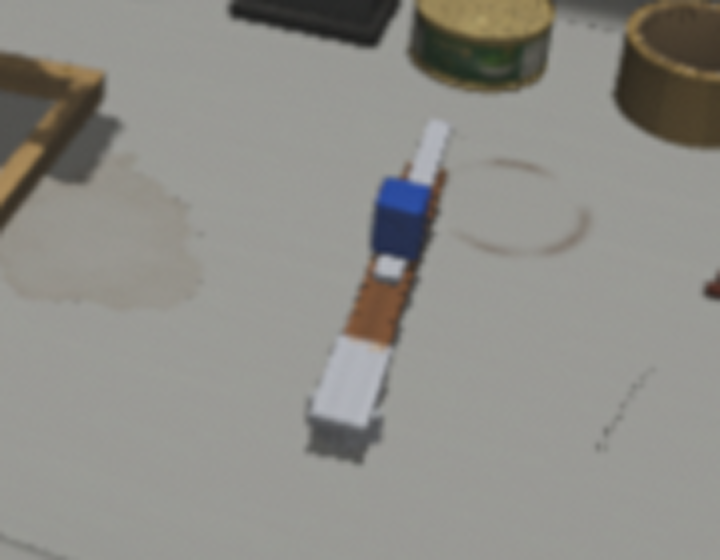

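Call:
step_arm([
  [-3,-45,0,-2],
  [-5,-90,0,-2],
  [-8,-135,-20,-2],
  [-10,-180,-50,-2],
  [-13,-220,-80,-2],
  [-14,-240,-100,-2],
  [-14,-240,-120,-2],
  [-14,-240,-120,-2],
  [-14,-240,-120,-2],
])

```text
t: 3.15
eef_pos: [0.4845, -0.3728, 0.1316]
eef_rot: [1.0, 0.023, -0.0, -0.0]
contact_force: [-0.5, -0.4, 0.6]
finger_gap: 0.0566
```

```bash
cat >> h.py <<'E'
def st():
    s=manip.get_state(); m=R.from_quat(s["eef_rot"]).as_matrix()
    print("t",s["t"],"p",(np.array(s["eef_pos"])*1000).round(1),"ruleyaw",np.degrees(np.arctan2(m[1,1],m[0,1])).round(2)+90,"tilt",np.degrees(np.arccos(-m[2,2])).round(2),"F",np.round(s["contact_force"],1),"gap",s["finger_gap"]); return s
E
python3 -c "
from h import *
st()"
```

```text
t 3.15 p [ 484.5 -372.8  131.6] ruleyaw 2.5900000000000034 tilt 0.05 F [-0.5 -0.4  0.6] gap 0.056563899353720276
```

Call:
step_arm([
  [0,-27,0,0],
  [0,-27,-30,0],
  [0,-27,-60,0],
  [0,-27,-85,0],
  [0,-27,-95,0],
  [0,-27,-95,0],
])

```text
t: 3.75
eef_pos: [0.4847, -0.3996, 0.0366]
eef_rot: [1.0, 0.023, -0.0, -0.0]
contact_force: [0.2, -0.1, -0.1]
finger_gap: 0.0565
```

Call:
step_arm([
  [0,0,0,0],
  [0,0,0,0],
  [0,0,0,0],
  [0,0,0,0],
  [0,0,0,0],
  [0,0,0,0],
], fingers=-1)

```text
t: 4.35
eef_pos: [0.4845, -0.4008, 0.0371]
eef_rot: [1.0, 0.022, 0.0, 0.0]
contact_force: [0.0, 2.3, 3.3]
finger_gap: 0.0229
```

Call:
step_arm([
  [0,0,15,0],
  [0,0,40,0],
  [0,0,70,0],
  [0,0,70,0],
  [0,0,70,0],
])

```text
t: 4.85
eef_pos: [0.4845, -0.4005, 0.1073]
eef_rot: [1.0, 0.022, 0.001, 0.0]
contact_force: [-0.2, -0.8, -1.2]
finger_gap: 0.0232
```

```bash
python3 - <<'E'
from h import *
st()
s=snap("top"); a=s["img"][170:280,320:400]
b=snap("scene");b=b["img"][190:340,260:400]
c=np.zeros((600,800,3),np.uint8); A=cv2.resize(a,None,fx=5,fy=5,interpolation=2);c[:550,:400]=A;B=cv2.resize(b,(390,418),interpolation=2);c[:418,410:]=B
save("lift",c)
E
```

```text
t 4.85 p [ 484.5 -400.5  107.3] ruleyaw 2.549999999999997 tilt 0.06 F [-0.2 -0.8 -1.2] gap 0.023187454937176152
```

View pics/lift.png

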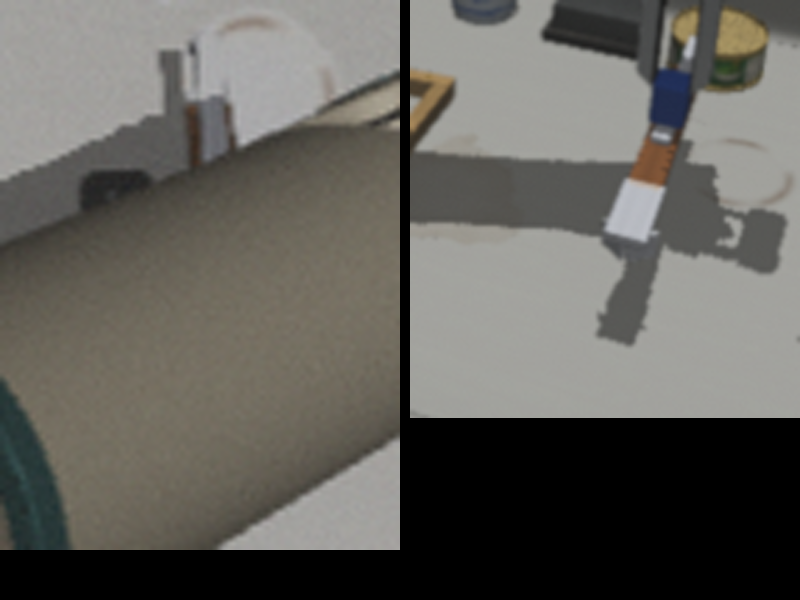

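The rule is gripped and level. In the right panel the hook's back edge is at (608,235)-(640,243). I'll work out how far the hook is from the knob from the earlier pictures.

```bash
python3 - <<'E'
from h import *
s=snap("top");b=snap("scene")
C=lambda P:[((u-460+.5)/5-.5+335,(v+.5)/5-.5+175) for u,v in P]
print(onz(s,C([(620,432),(562,437),(594,471)]),[.01,.01,.03]).round(4))
D=lambda P:[((u+.5)/4-.5+250,(v+.5)/4-.5+200) for u,v in P]
P=[(307,452),(362,463),(310,416),(370,427),(382,428),(340,337),(395,347),(400,195),(385,190)]
print(onz(b,D(P),[0,0,.03,.03,.01,.03,.03,.0645,.0645]).round(4))
E
```

```text
[[ 0.3843 -0.4229  0.01  ]
 [ 0.3819 -0.3919  0.01  ]
 [ 0.3653 -0.4048  0.03  ]]
[[ 0.3684 -0.3931  0.    ]
 [ 0.3719 -0.4174  0.    ]
 [ 0.3609 -0.3948  0.03  ]
 [ 0.365  -0.4202  0.03  ]
 [ 0.386  -0.4216  0.01  ]
 [ 0.4135 -0.3922  0.03  ]
 [ 0.4171 -0.417   0.03  ]
 [ 0.4828 -0.3984  0.0645]
 [ 0.4838 -0.3907  0.0645]]
```

Call:
step_arm([
  [0,30,0,-6],
  [-2,65,0,-12],
  [-4,105,0,-19],
  [-6,145,0,-26],
  [-8,185,0,-33],
  [-10,225,0,-40],
  [-12,265,0,-46],
  [-14,300,0,-48],
  [-14.5,319,-10,-48],
  [-14.5,319,-25,-48],
  [-14.5,319,-25,-48],
  [-14.5,319,-25,-48],
  [-14.5,319,-25,-48],
])

```text
t: 6.35
eef_pos: [0.47, -0.0825, 0.082]
eef_rot: [0.922, -0.387, 0.0, 0.0]
contact_force: [0.2, -0.6, -1.6]
finger_gap: 0.0233
```

```bash
python3 - <<'E'
from h import *
st()
s=snap("top"); a=s["img"][175:270,195:300]
b=snap("scene");b=b["img"][190:280,140:290]
c=np.zeros((600,800,3),np.uint8); c[:361,:399]=cv2.resize(a,(399,361),interpolation=2);c[361:,:398]=cv2.resize(b,(398,239),interpolation=2)
c=np.zeros((600,800,3),np.uint8); c[:304,:336]=cv2.resize(a,(336,304),interpolation=2);c[:270,345:795]=cv2.resize(b,(450,270),interpolation=2)
save("red1",c[:310])
E
```

```text
t 6.35 p [470.  -82.5  82. ] ruleyaw -45.53 tilt 0.05 F [ 0.2 -0.6 -1.6] gap 0.023341156414774827
```

View pics/red1.png

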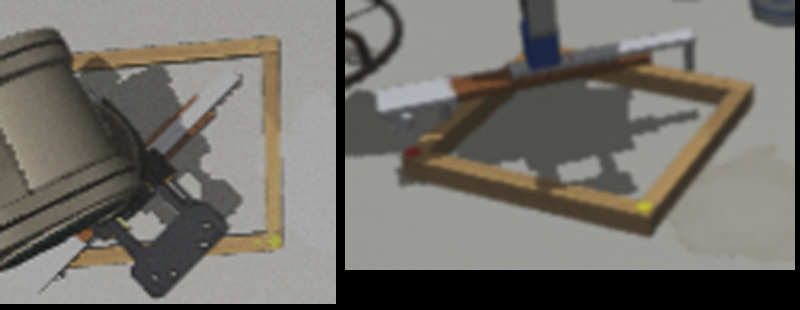

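Over the red corner: in the scene panel the hook is at about (375-410,100-125), just beyond the red dot at (412,153), and the tip is inside the frame. Next, an overlay to check how far the hook is from the knob.

```bash
python3 - <<'E'
from h import *
s=st();b=snap("scene")
p=np.array(s["eef_pos"]); y=np.radians(-45.5);u=np.array([np.cos(y),np.sin(y),0]);v=np.array([-u[1],u[0],0]);h=p[2]-.0371
o=p-u*.113; o[2]=h
P=[o+[0,0,0],o+[0,0,.0185],o+u*.0345,o+u*.0117+v*.015,o+u*.0117-v*.015,o+u*.0117-v*.015+[0,0,.0185], o+u*(.223)+[0,0,0]]
q=proj(b,P);print(q.round(1))
im=cv2.resize(b["img"][215:265,140:240],None,fx=8,fy=8,interpolation=2)
for i,w in enumerate(q[:6]):
    c=((w-[140,215]+.5)*8-.5).astype(int); cv2.circle(im,tuple(c),4,[(255,0,0),(255,128,0),(0,255,0),(0,0,255),(255,0,255),(0,255,255)][i],1)
save("ov",im)
E
```

```text
t 6.45 p [470.  -82.3  82.1] ruleyaw -45.53 tilt 0.06 F [ 0.4 -0.5 -1.5] gap 0.02315067731196249
[[154.5 233.2]
 [153.  226. ]
 [170.8 230. ]
 [159.3 228.4]
 [160.8 236. ]
 [159.4 228.8]
 [254.4 213.6]]
```

View pics/ov.png

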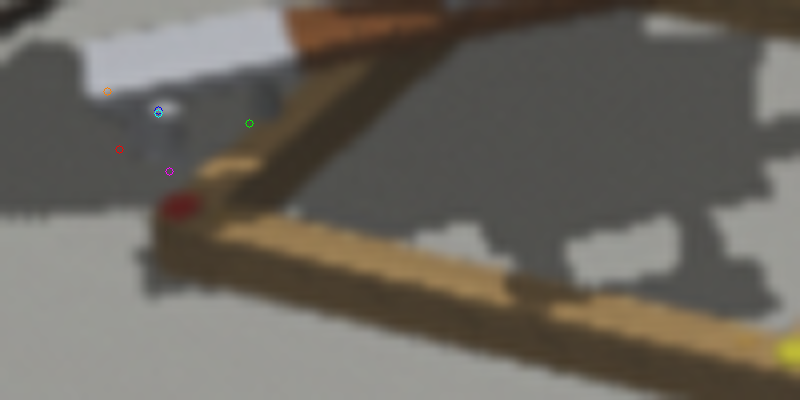

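The hook sits about 2 mm nearer the knob than I modelled. I'll shift back 2 mm along the rule and lower it.

Call:
step_arm([
  [-1.5,1.5,0,0],
  [-1.5,1.5,-10,0],
  [-1.5,1.5,-20,0],
  [-1.5,1.5,-27,0],
  [-1.5,1.5,-31,0],
  [-1.5,1.5,-34,0],
  [-1.5,1.5,-37,0],
  [-1.5,1.5,-39,0],
  [-1.5,1.5,-40,0],
  [-1.5,1.5,-40,0],
])

```text
t: 7.5
eef_pos: [0.4682, -0.08, 0.0416]
eef_rot: [0.922, -0.386, 0.0, -0.0]
contact_force: [-0.1, 0.6, -1.3]
finger_gap: 0.0235
```

Call:
step_arm([
  [0,0,-1,0],
  [0,0,-2,0],
  [0,0,-3,0],
  [0,0,-3,0],
])

```text
t: 7.9
eef_pos: [0.4682, -0.08, 0.0385]
eef_rot: [0.922, -0.386, 0.0, 0.0]
contact_force: [-1.3, 0.4, -0.9]
finger_gap: 0.023
```

```bash
python3 - <<'E'
from h import *
st()
b=snap("scene");s=snap("top")
c=np.zeros((600,800,3),np.uint8);c[:400]=cv2.resize(b["img"][215:265,140:240],(800,400),interpolation=2)
c[400:,:400]=cv2.resize(b["img"][200:250,200:300],(400,200),interpolation=2)
c[400:,400:600]=cv2.resize(s["img"][235:275,200:240],(200,200),interpolation=2)
save("red2",c)
E
```

```text
t 7.9 p [468.2 -80.   38.5] ruleyaw -45.46000000000001 tilt 0.0 F [-1.3  0.4 -0.9] gap 0.023029583166487233
```

View pics/red2.png

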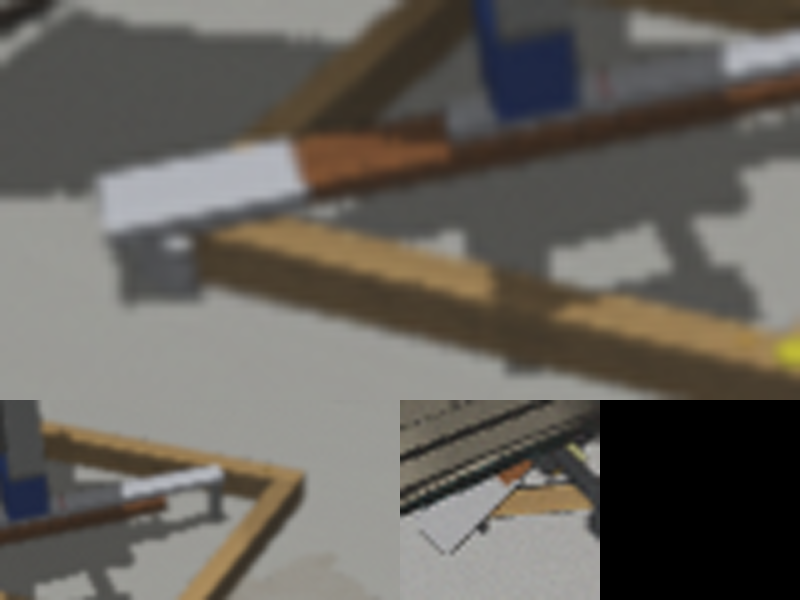

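The hook lip is outside the red corner at (120-200,240-300) and low, and the tip is hanging inside the frame. Now draw it out gently.

Call:
step_arm([
  [1.4,-1.4,0,0],
  [2.8,-2.9,0,0],
  [4.2,-4.3,0,0],
  [5.6,-5.7,0,0],
  [7,-7.1,0,0],
  [8.4,-8.6,0,0],
  [9.8,-10,0,0],
  [11.2,-11.4,0,0],
  [12.6,-12.8,0,0],
  [14,-14.2,0,0],
  [15.4,-15.7,0,0],
  [16.1,-16.4,0,0],
])

```text
t: 9.2
eef_pos: [0.4845, -0.0966, 0.0386]
eef_rot: [0.922, -0.386, 0.0, 0.0]
contact_force: [-1.6, 2.7, -1.7]
finger_gap: 0.0234
```

```bash
python3 -c "
from h import *
st()"
```

```text
t 9.2 p [484.5 -96.6  38.6] ruleyaw -45.47 tilt 0.02 F [-1.6  2.7 -1.7] gap 0.02343770152643091
```

Call:
step_arm([
  [0.7,-0.7,0,0],
  [1.4,-1.4,0,0],
  [2.1,-2.1,0,0],
  [2.8,-2.9,0,0],
  [3.5,-3.6,0,0],
  [3.5,-3.6,0,0],
])

```text
t: 9.8
eef_pos: [0.488, -0.1002, 0.0386]
eef_rot: [0.922, -0.386, 0.0, 0.0]
contact_force: [-1.1, 3.1, -1.2]
finger_gap: 0.0233
```

Call:
step_arm([
  [0.4,-0.4,0,0],
  [0.7,-0.7,0,0],
  [1,-1,0,0],
  [1.4,-1.4,0,0],
])

```text
t: 10.2
eef_pos: [0.4892, -0.1014, 0.0386]
eef_rot: [0.922, -0.386, -0.0, 0.0]
contact_force: [-2.4, 3.4, -2.4]
finger_gap: 0.0231
```

Call:
step_arm([
  [0.4,-0.4,0,0],
  [0.7,-0.7,0,0],
  [0.7,-0.7,0,0],
])

```text
t: 10.5
eef_pos: [0.4899, -0.1019, 0.0385]
eef_rot: [0.922, -0.386, -0.0, -0.0]
contact_force: [-0.8, 2.9, -2.2]
finger_gap: 0.0233
```

Call:
step_arm([
  [0.4,-0.4,0,0],
  [0.7,-0.7,0,0],
  [0.7,-0.7,0,0],
])

```text
t: 10.8
eef_pos: [0.4903, -0.1021, 0.0384]
eef_rot: [0.922, -0.386, -0.001, -0.0]
contact_force: [-2.1, 4.5, -1.9]
finger_gap: 0.0232
```

Call:
step_arm([
  [0.4,-0.4,0,0],
  [0.7,-0.7,0,0],
  [0.7,-0.7,0,0],
])

```text
t: 11.1
eef_pos: [0.4904, -0.1022, 0.0383]
eef_rot: [0.922, -0.386, -0.001, -0.001]
contact_force: [-2.3, 5.6, -0.4]
finger_gap: 0.0232
```

Call:
step_arm([
  [0.4,-0.4,0,0],
  [0.7,-0.7,0,0],
  [0.7,-0.7,0,0],
])

```text
t: 11.4
eef_pos: [0.4904, -0.1022, 0.0383]
eef_rot: [0.922, -0.386, -0.002, -0.001]
contact_force: [-5.3, 7.0, 1.5]
finger_gap: 0.023
```

Call:
step_arm([
  [0.3,-0.3,0,0],
  [0.3,-0.3,0,0],
  [0.3,-0.3,0,0],
  [0.3,-0.3,0,0],
])

```text
t: 11.8
eef_pos: [0.4904, -0.1022, 0.0383]
eef_rot: [0.922, -0.386, -0.002, -0.001]
contact_force: [-4.3, 5.8, 0.9]
finger_gap: 0.0229
```

```bash
python3 - <<'E'
from h import *
st()
b=snap("scene");s=snap("top")
c=np.zeros((600,800,3),np.uint8);c[:400]=cv2.resize(b["img"][200:265,140:270],(800,400),interpolation=2)
c[400:,:400]=cv2.resize(b["img"][200:250,200:300],(400,200),interpolation=2)
c[400:,400:800]=cv2.resize(s["img"][180:220,220:300],(400,200),interpolation=2)
save("red3",c)
E
```

```text
t 11.8 p [ 490.4 -102.2   38.3] ruleyaw -45.41 tilt 0.31 F [-4.3  5.8  0.9] gap 0.02288579658617717
```

View pics/red3.png

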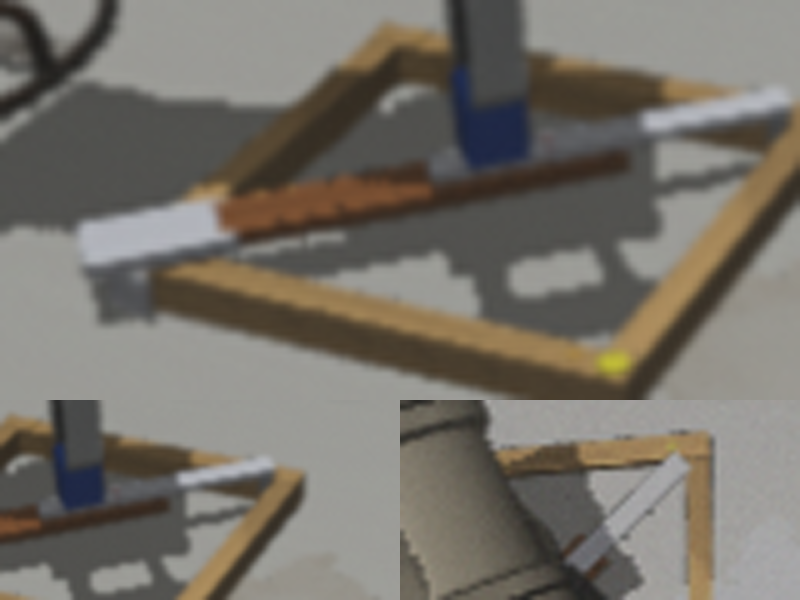

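The tip sits in the far right corner (bottom right panel, 685,465) and the hook is tight. I'll pull a touch more for margin on the bearing force, then ease off.

Call:
step_arm([
  [0.4,-0.4,0,0],
  [0.6,-0.6,0,0],
  [0.6,-0.6,0,0],
  [0.6,-0.6,0,0],
  [0.6,-0.6,0,0],
])

```text
t: 12.4
eef_pos: [0.4904, -0.1021, 0.0382]
eef_rot: [0.923, -0.386, -0.003, -0.002]
contact_force: [-6.9, 8.7, 3.1]
finger_gap: 0.0235
```

```bash
python3 -c "
from h import *
st()"
```

```text
t 12.4 p [ 490.4 -102.1   38.2] ruleyaw -45.400000000000006 tilt 0.4 F [-6.9  8.7  3.1] gap 0.023483060381902617
```

Bearing at 11 N pull. Now push the slide back about 25 mm (pin onto the corner), ease forward 4 mm, and lift.

Call:
step_arm([
  [-1.4,1.4,0,0],
  [-2.8,2.9,0,0],
  [-5,5.1,0,0],
  [-7,7.1,0,0],
  [-8.4,8.6,0,0],
  [-9.8,10,0,0],
  [-11.2,11.4,0,0],
  [-13,13.4,0,0],
  [-15,15.4,0,0],
  [-17,17.4,0,0],
  [-19,19.4,0,0],
  [-21,21.5,0,0],
  [-23,23.6,0,0],
  [-25,25.7,0,0],
  [-26.5,27.3,0,0],
  [-26.5,27.3,0,0],
])

```text
t: 14.0
eef_pos: [0.466, -0.0772, 0.0385]
eef_rot: [0.922, -0.386, -0.0, -0.0]
contact_force: [3.4, -0.8, 0.3]
finger_gap: 0.0232
```

```bash
python3 -c "
from h import *
st()"
```

```text
t 14.0 p [466.  -77.2  38.5] ruleyaw -45.44 tilt 0.05 F [ 3.4 -0.8  0.3] gap 0.02322274676843807
```

Call:
step_arm([
  [1.4,-1.4,0,0],
  [2.8,-2.9,0,0],
  [2.8,-2.9,0,0],
])

```text
t: 14.3
eef_pos: [0.468, -0.0807, 0.0382]
eef_rot: [0.922, -0.386, -0.001, 0.0]
contact_force: [0.1, -0.6, -0.1]
finger_gap: 0.0228
```

```bash
python3 -c "
from h import *
st()"
```

```text
t 14.3 p [468.  -80.7  38.2] ruleyaw -45.44 tilt 0.13 F [ 0.1 -0.6 -0.1] gap 0.02283434010497787
```

Call:
step_arm([
  [0,0,5,0],
  [0,0,15,0],
  [0,0,30,0],
  [0,0,45,0],
  [1,-3,45,8],
  [2,-6,45,16],
  [3,-9,45,24],
  [4,-12,45,32],
  [5,-15,45,40],
  [6,-18,45,48],
  [7,-21,45,56],
  [8,-25,45,64],
  [9,-29,45,72],
  [9.3,-33,45,80],
  [9.3,-35.7,45,88],
  [9.3,-35.7,45,96],
  [9.3,-35.7,45,96.6],
  [9.3,-35.7,45,96.6],
  [9.3,-35.7,45,96.6],
])

```text
t: 16.2
eef_pos: [0.4784, -0.1165, 0.0838]
eef_rot: [0.903, 0.431, -0.0, 0.0]
contact_force: [0.3, -0.2, -1.1]
finger_gap: 0.0237
```

```bash
python3 - <<'E'
from h import *
s=st();b=snap("scene");t=snap("top")
p=np.array(s["eef_pos"]); y=np.radians(51.2);u=np.array([np.cos(y),np.sin(y),0]);v=np.array([-u[1],u[0],0]);h=p[2]-.0371
o=p-u*.1122; o[2]=h
Y=np.array([.4098,-.2003,.02])
P=[o,o+[0,0,.0185],o+u*.0345,o+u*.0117+v*.015,o+u*.0117-v*.015,Y,o+u*.2222]
c=np.zeros((600,800,3),np.uint8)
def ov(im,s,x0,y0,w,hh,k):
    q=proj(s,P); a=cv2.resize(im[y0:y0+hh,x0:x0+w],None,fx=k,fy=k,interpolation=2)
    for i,z in enumerate(q): cv2.circle(a,tuple(((z-[x0,y0]+.5)*k-.5).astype(int)),4,[(255,0,0),(255,128,0),(0,255,0),(0,0,255),(255,0,255),(0,255,255),(255,255,255)][i],1)
    return a
c[:400,:800]=ov(b["img"],b,190,210,100,50,8); c[400:,:400]=ov(t["img"],t,200,180,100,50,4)[:200]
c[400:,400:]=ov(t["img"],t,235,230,80,40,5)
save("yel1",c)
E
```

```text
t 16.2 p [ 478.4 -116.5   83.8] ruleyaw 51.01 tilt 0.02 F [ 0.3 -0.2 -1.1] gap 0.023744147542641626
```

View pics/yel1.png

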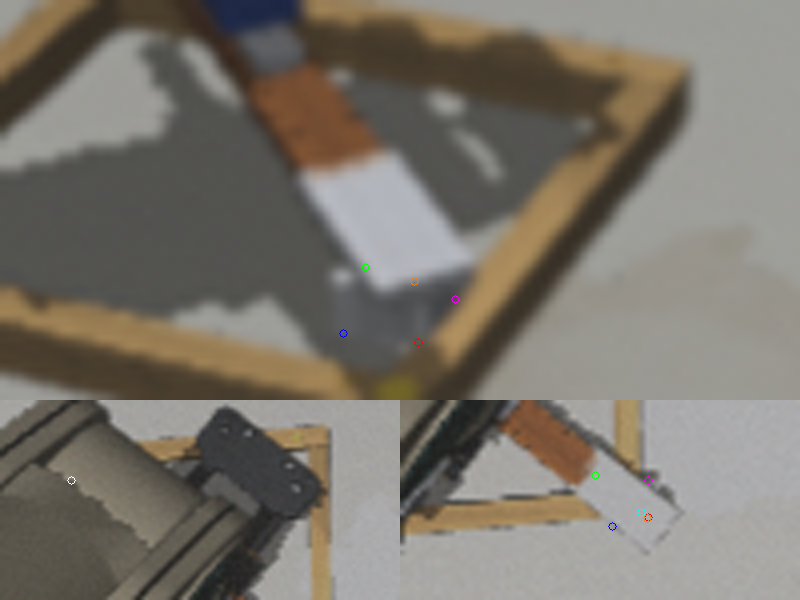

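The prediction matches the picture to about 1-2 mm. Lowering onto the yellow corner.

Call:
step_arm([
  [0,0,-12,0.2],
  [0,0,-22,0.2],
  [0,0,-29,0.2],
  [0,0,-33,0.2],
  [0,0,-36,0.2],
  [0,0,-39,0.2],
  [0,0,-42,0.2],
  [0,0,-42,0.2],
])

```text
t: 17.1
eef_pos: [0.4784, -0.1163, 0.0413]
eef_rot: [0.901, 0.433, -0.0, -0.0]
contact_force: [-0.1, -0.4, -2.1]
finger_gap: 0.0231
```

Call:
step_arm([
  [0,0,-1,0],
  [0,0,-2,0],
  [0,0,-3,0],
  [0,0,-3,0],
])

```text
t: 17.5
eef_pos: [0.4785, -0.1164, 0.0385]
eef_rot: [0.901, 0.433, 0.0, 0.0]
contact_force: [0.9, -0.6, -1.0]
finger_gap: 0.0232
```

```bash
python3 - <<'E'
from h import *
st()
b=snap("scene");s=snap("top")
c=np.zeros((600,800,3),np.uint8);c[:400]=cv2.resize(b["img"][210:260,190:290],(800,400),interpolation=2)
c[400:,:400]=cv2.resize(b["img"][195:245,160:260],(400,200),interpolation=2)
c[400:,400:]=cv2.resize(s["img"][230:270,235:315],(400,200),interpolation=2)
save("yel2",c)
E
```

```text
t 17.5 p [ 478.5 -116.4   38.5] ruleyaw 51.34 tilt 0.0 F [ 0.9 -0.6 -1. ] gap 0.023166204803605237
```

View pics/yel2.png

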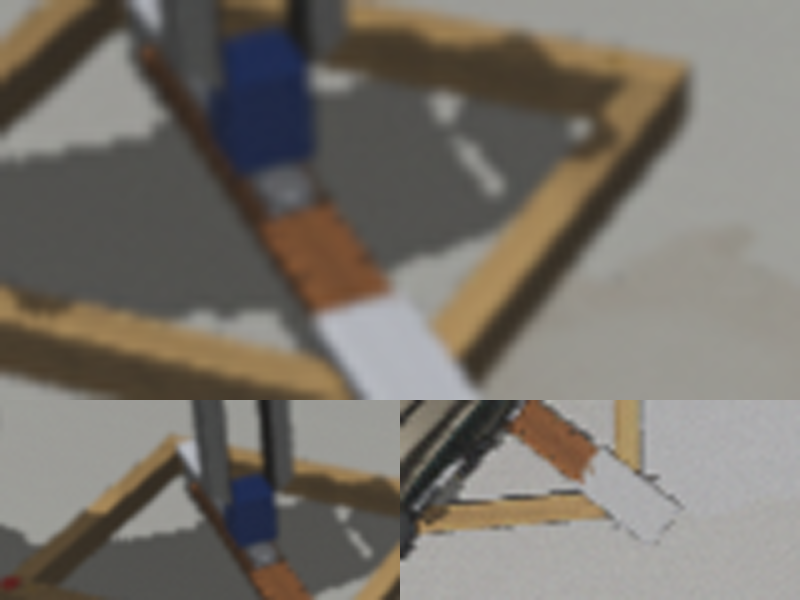

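The rule is down flat and hooked over the yellow corner. Now draw it out.

Call:
step_arm([
  [0.6,0.8,0,0],
  [1.3,1.6,0,0],
  [1.9,2.3,0,0],
  [2.5,3.1,0,0],
  [3.1,3.9,0,0],
  [3.8,4.7,0,0],
  [4.4,5.5,0,0],
  [5,6.2,0,0],
  [5,6.2,0,0],
])

```text
t: 18.5
eef_pos: [0.4832, -0.11, 0.0384]
eef_rot: [0.901, 0.433, -0.0, -0.0]
contact_force: [-2.9, -1.5, -0.8]
finger_gap: 0.0231
```

Call:
step_arm([
  [0.3,0.4,0,0],
  [0.6,0.8,0,0],
  [0.9,1.2,0,0],
  [1.2,1.6,0,0],
  [1.2,1.6,0,0],
])

```text
t: 19.0
eef_pos: [0.4847, -0.1084, 0.0385]
eef_rot: [0.901, 0.433, 0.0, -0.0]
contact_force: [-2.7, -1.7, -2.6]
finger_gap: 0.0231
```

Call:
step_arm([
  [0.3,0.4,0,0],
  [0.6,0.8,0,0],
  [0.6,0.8,0,0],
])

```text
t: 19.3
eef_pos: [0.4854, -0.1077, 0.0386]
eef_rot: [0.901, 0.433, 0.0, -0.0]
contact_force: [-3.6, -1.5, -2.1]
finger_gap: 0.0234
```

Call:
step_arm([
  [0.3,0.4,0,0],
  [0.6,0.8,0,0],
  [0.6,0.8,0,0],
])

```text
t: 19.6
eef_pos: [0.486, -0.1069, 0.0386]
eef_rot: [0.901, 0.433, 0.0, -0.0]
contact_force: [-2.9, -1.5, -2.0]
finger_gap: 0.0232
```

Call:
step_arm([
  [0.3,0.4,0,0],
  [0.6,0.8,0,0],
  [0.6,0.8,0,0],
])

```text
t: 19.9
eef_pos: [0.4866, -0.1061, 0.0386]
eef_rot: [0.901, 0.433, 0.0, -0.0]
contact_force: [-3.7, -1.2, -1.9]
finger_gap: 0.0233
```

Call:
step_arm([
  [0.3,0.4,0,0],
  [0.6,0.8,0,0],
  [0.6,0.8,0,0],
])

```text
t: 20.2
eef_pos: [0.487, -0.1053, 0.0385]
eef_rot: [0.901, 0.433, -0.0, -0.0]
contact_force: [-3.2, -1.3, -1.3]
finger_gap: 0.0231
```

Call:
step_arm([
  [0.3,0.4,0,0],
  [0.6,0.8,0,0],
  [0.6,0.8,0,0],
])

```text
t: 20.5
eef_pos: [0.4873, -0.1045, 0.0385]
eef_rot: [0.901, 0.433, -0.0, -0.0]
contact_force: [-4.3, -1.8, -2.2]
finger_gap: 0.0233
```

Call:
step_arm([
  [0.3,0.4,0,0],
  [0.6,0.8,0,0],
  [0.6,0.8,0,0],
])

```text
t: 20.8
eef_pos: [0.4875, -0.1038, 0.0384]
eef_rot: [0.901, 0.433, -0.001, -0.0]
contact_force: [-5.3, -1.2, -1.8]
finger_gap: 0.023
```

The tip has met the far rail, and x is resisting while y still moves. I'll continue mostly in y to slide it into the corner.

Call:
step_arm([
  [0,0.5,0,0],
  [0,1,0,0],
  [0,1,0,0],
])

```text
t: 21.1
eef_pos: [0.4877, -0.1031, 0.0385]
eef_rot: [0.901, 0.433, -0.0, -0.0]
contact_force: [-4.9, -3.2, -1.8]
finger_gap: 0.0234
```

Call:
step_arm([
  [0,0.5,0,0],
  [0,1,0,0],
  [0,1,0,0],
])

```text
t: 21.4
eef_pos: [0.4876, -0.103, 0.0386]
eef_rot: [0.901, 0.433, -0.001, 0.0]
contact_force: [-6.1, -3.9, -0.4]
finger_gap: 0.0232
```

Call:
step_arm([
  [0,0.5,0,0],
  [0,1,0,0],
  [0,1,0,0],
])

```text
t: 21.7
eef_pos: [0.4876, -0.1028, 0.0387]
eef_rot: [0.902, 0.433, -0.001, 0.001]
contact_force: [-5.6, -6.0, -0.2]
finger_gap: 0.0229
```

```bash
python3 -c "
from h import *
st()"
```

```text
t 21.7 p [ 487.6 -102.8   38.7] ruleyaw 51.28 tilt 0.14 F [-5.6 -6.  -0.2] gap 0.022920100781411185
```

Call:
step_arm([
  [0.3,0.4,0,0],
  [0.6,0.8,0,0],
  [0.6,0.8,0,0],
  [0.6,0.8,0,0],
  [0.6,0.8,0,0],
])

```text
t: 22.2
eef_pos: [0.4876, -0.1028, 0.0387]
eef_rot: [0.902, 0.432, -0.001, 0.001]
contact_force: [-6.6, -7.3, 0.4]
finger_gap: 0.0233
```

```bash
python3 - <<'E'
from h import *
s=st()
p=np.array(s["eef_pos"]);print("j",np.round(s["joint_pos"],2))
t=snap("top")
from fit import *
q=np.array([ 0.48975381,-0.09441047,0.08158859,-0.07212289]);o,i=corners(q)
y=np.radians(51.3);u=np.array([np.cos(y),np.sin(y)])
print("tip-far left inside",(p[:2]+.11*u-i[1])*1000, "red case",(np.array([.4904,-.1022])+.11*np.array([np.cos(np.radians(-45.4)),np.sin(np.radians(-45.4))])-i[2])*1000)
E
```

```text
t 22.2 p [ 487.6 -102.8   38.7] ruleyaw 51.24 tilt 0.19 F [-6.6 -7.3  0.4] gap 0.0232520341759029
j [-0.11  0.68  0.39  2.07 -0.52  0.49 -0.01]
tip-far left inside [-1.6971239  -2.06307765] red case [-4.29032087  3.78359167]
```

Yellow diagonal bears at about 10 N pull. The readings come out at about 0.043 for red and 0.030 for yellow, so red is the longer. Ease off, lift, and go back to red.

Call:
step_arm([
  [-1.5,-2,0,0],
  [-3,-4.3,0,0],
  [-4.1,-6.3,0,0],
  [-4.1,-6.3,0,0],
  [-4.1,-6.3,0,0],
])

```text
t: 22.75
eef_pos: [0.4861, -0.1061, 0.0389]
eef_rot: [0.901, 0.433, 0.001, 0.0]
contact_force: [0.3, 0.1, -1.4]
finger_gap: 0.0236
```

Call:
step_arm([
  [0,0,5,0],
  [0,0,15,0],
  [0,0,30,0],
  [0,0,45,0],
  [-1,1,45,-8],
  [-1,2,45,-16],
  [-2,4,45,-24],
  [-2,6,45,-32],
  [-3,8,45,-40],
  [-4,9,45,-48],
  [-5,10,45,-56],
  [-6,12,45,-64],
  [-7,14,45,-72],
  [-7,16,45,-80],
  [-7,16.9,45,-88],
  [-7,16.9,45,-96],
  [-7,16.9,45,-96.7],
  [-7,16.9,45,-96.7],
  [-7,16.9,45,-96.7],
])

```text
t: 24.65
eef_pos: [0.478, -0.0892, 0.0839]
eef_rot: [0.923, -0.384, 0.0, -0.0]
contact_force: [0.1, 0.0, -1.5]
finger_gap: 0.0233
```

```bash
python3 -c "
from h import *
st()"
```

```text
t 24.65 p [478.  -89.2  83.9] ruleyaw -45.21000000000001 tilt 0.04 F [ 0.1  0.  -1.5] gap 0.02325372330537645
```

Position is as planned. Lowering onto red.

Call:
step_arm([
  [-0.2,0,-12,-0.2],
  [-0.2,0,-22,-0.2],
  [-0.2,0,-29,-0.2],
  [-0.2,0,-33,-0.2],
  [-0.2,0,-36,-0.2],
  [-0.2,0,-39,-0.2],
  [-0.2,0,-42,-0.2],
  [-0.2,0,-42,-0.2],
])

```text
t: 25.45
eef_pos: [0.4775, -0.0893, 0.0414]
eef_rot: [0.922, -0.387, -0.0, 0.0]
contact_force: [0.8, -0.3, -1.0]
finger_gap: 0.0235
```

Call:
step_arm([
  [0,0,-1,0],
  [0,0,-2,0],
  [0,0,-3,0],
  [0,0,-3,0],
])

```text
t: 25.85
eef_pos: [0.4777, -0.0894, 0.0386]
eef_rot: [0.922, -0.387, 0.0, -0.0]
contact_force: [-0.4, 0.1, -0.9]
finger_gap: 0.0234
```

Call:
step_arm([
  [1.4,-1.4,0,0],
  [2.8,-2.9,0,0],
  [4.2,-4.3,0,0],
  [5.6,-5.7,0,0],
  [7,-7.1,0,0],
  [8.4,-8.6,0,0],
  [9.1,-9.3,0,0],
  [9.8,-10,0,0],
  [9.8,-10,0,0],
])

```text
t: 26.75
eef_pos: [0.4876, -0.0996, 0.0386]
eef_rot: [0.922, -0.387, 0.0, 0.0]
contact_force: [-2.2, 2.4, -1.9]
finger_gap: 0.0234
```

Call:
step_arm([
  [0.4,-0.4,0,0],
  [0.7,-0.7,0,0],
  [1.1,-1.1,0,0],
  [1.4,-1.4,0,0],
  [1.4,-1.4,0,0],
])

```text
t: 27.25
eef_pos: [0.4889, -0.1009, 0.0386]
eef_rot: [0.922, -0.387, 0.0, 0.0]
contact_force: [-1.5, 1.9, -1.8]
finger_gap: 0.0234
```

```bash
python3 -c "
from h import *
st()"
```

```text
t 27.25 p [ 488.9 -100.9   38.6] ruleyaw -45.56 tilt 0.01 F [-1.5  1.9 -1.8] gap 0.023425217672445254
```

Call:
step_arm([
  [0.4,-0.4,0,0],
  [0.7,-0.7,0,0],
  [0.7,-0.7,0,0],
])

```text
t: 27.55
eef_pos: [0.4896, -0.1016, 0.0386]
eef_rot: [0.922, -0.387, 0.0, 0.0]
contact_force: [-2.6, 1.7, -2.3]
finger_gap: 0.0234
```

Call:
step_arm([
  [0.4,-0.4,0,0],
  [0.7,-0.7,0,0],
  [0.7,-0.7,0,0],
])

```text
t: 27.85
eef_pos: [0.4902, -0.1018, 0.0385]
eef_rot: [0.922, -0.387, -0.0, -0.0]
contact_force: [-1.9, 3.0, -1.7]
finger_gap: 0.0233
```

Call:
step_arm([
  [0.4,-0.4,0,0],
  [0.7,-0.7,0,0],
  [0.7,-0.7,0,0],
])

```text
t: 28.15
eef_pos: [0.4902, -0.102, 0.0384]
eef_rot: [0.922, -0.387, -0.001, -0.001]
contact_force: [-2.8, 4.5, -1.5]
finger_gap: 0.023
```

Call:
step_arm([
  [0.4,-0.4,0,0],
  [0.7,-0.7,0,0],
  [0.7,-0.7,0,0],
])

```text
t: 28.45
eef_pos: [0.4903, -0.102, 0.0382]
eef_rot: [0.922, -0.387, -0.002, -0.001]
contact_force: [-3.2, 5.3, -0.9]
finger_gap: 0.023
```

Snug at the same spot as before. Relax the command, release and lift away.

Call:
step_arm([
  [-0.7,0.7,0,0],
  [-1.2,1.2,0,0],
  [-1.2,1.2,0,0],
])

```text
t: 28.75
eef_pos: [0.4904, -0.1021, 0.0386]
eef_rot: [0.922, -0.387, -0.0, -0.0]
contact_force: [-2.4, 4.3, -1.4]
finger_gap: 0.0231
```

Call:
step_arm([
  [0,0,0,0],
  [0,0,0,0],
  [0,0,0,0],
  [0,0,0,0],
  [0,0,0,0],
  [0,0,0,0],
  [0,0,0,0],
], fingers=0.2)

```text
t: 29.45
eef_pos: [0.4905, -0.1025, 0.0386]
eef_rot: [0.922, -0.387, 0.0, 0.0]
contact_force: [1.3, 0.2, 0.6]
finger_gap: 0.0565
```

Call:
step_arm([
  [0,0,8,0],
  [0,0,25,0],
  [0,0,55,0],
  [0,0,100,0],
  [-20,-40,140,0],
  [-30,-80,150,0],
  [-30,-130,150,0],
  [-30,-180,150,0],
  [-30,-230,150,0],
  [-30,-250,150,0],
  [-30,-250,150,0],
  [-30,-250,150,0],
])

```text
t: 30.65
eef_pos: [0.4601, -0.3518, 0.1886]
eef_rot: [0.922, -0.388, -0.0, -0.0]
contact_force: [0.6, 1.1, -0.2]
finger_gap: 0.0564
```

```bash
python3 - <<'E'
from h import *
st()
b=snap("scene");s=snap("top")
h=cv2.cvtColor(s["img"],cv2.COLOR_RGB2HSV)
bl=(abs(h[...,0].astype(int)-112)<12)&(h[...,1]>150)&(h[...,2]>60); bl[:,:200]=0;bl[:,300:]=0;bl[:170]=0;bl[280:]=0
y,x=np.nonzero(bl);print("knob",onz(s,[[x.mean(),y.mean()]],.066),len(x))
c=np.zeros((600,800,3),np.uint8);c[:,:500]=cv2.resize(s["img"][165:285,195:295],(500,600),interpolation=2)
c[:200,505:795]=cv2.resize(b["img"][195:275,150:266],(290,200),interpolation=2)
c[210:410,505:795]=cv2.resize(s["img"][100:210,160:320],(290,200),interpolation=2)
save("fin",c)
E
```

```text
t 30.65 p [ 460.1 -351.8  188.6] ruleyaw -45.599999999999994 tilt 0.06 F [ 0.6  1.1 -0.2] gap 0.056394285587282135
knob [[ 0.49245208 -0.10235478  0.066     ]] 54
```

View pics/fin.png

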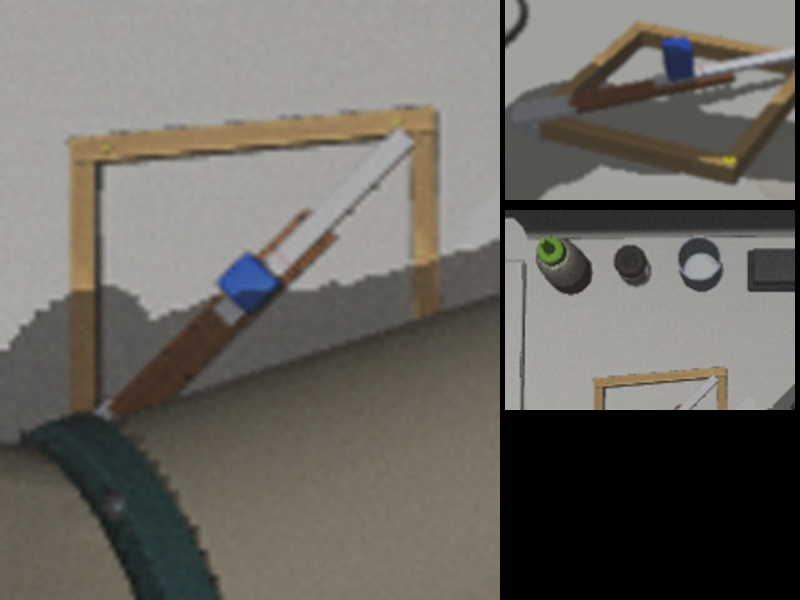

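The rule lies in the red diagonal with its tip in the far right corner at (405,140) and the knob where it was released. The bystanders haven't moved and the gripper is clear, so I'm handing in.

```bash
python3 -c "
from bench import manip
print(manip.close_job())"
```

```text
the job is handed in; nothing more can be done
None
```

I measured both diagonals and left the rule hooked on the red corner, released and drawn out snug in the red diagonal. I handed the job in at about 31 s; it gave no verdict.

| Diagonal | Peak pull on the knob | Estimated slide reading |
|---|---|---|
| Red corner to far right | about 11 N | 0.043 |
| Yellow corner to far left | about 10 N | 0.030 |

- **Longer diagonal:** red is longer by about 13 mm. The readings come from where the knob stopped, because I could not read the slide directly. They add up to about 0.073, against the expected 0.072.
- **Frame lean:** the first picture gave a lean of about 4° to the right. That also makes red the longer, though by about 17 mm.
- **Final check:** the second pull on red stopped within about 0.3 mm of the first. The last picture shows the tip in the far right inside corner. The knob measured within about 2 mm of where I released it.
- **Surroundings:** the gripper was clear, and the bottle, jar and cup showed no visible shift.
- **Not seen directly:** the arm hid part of the hook from the top camera at the end. In the side view the hook looked seated on the red corner. On the yellow diagonal I judged the fit by force and position only: the tip met the far rail first and then slid into the corner.

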